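Reverse the ratchet and pinch down the proof press

ROBOT

A 6-joint arm with a two-finger parallel gripper is mounted at the origin on the work surface. World frame = base frame: x ahead of the robot, y to its left, z up, the work surface at z = 0. Lengths are in m, angles in degrees, forces in N, time in s.
With the tool pointing down it reaches from about 0.35 to 0.95 m from the base axis. Payload 17.4 kg.
Tool frame: the origin (TCP) lies at the very end of the fingers, on their centre line; the grasp point (between the pads) lies tcp_to_grasp behind it (tcp_to_grasp is the distance from the TCP to the grasp point, in m); z points along the fingers, y is the line along which they close (so a half turn about z gives the same grasp; the last joint's range is limited). The gripper opens to 93 mm and grips with 3 to 60 N. Pads are 15 mm wide; open, the fingers measure 128 mm over their backs; the gripper's body (75 mm by 188 mm) begins 65 mm behind the grasp point.
Start: joints at [75.069, 6.646, 82.598, -0, 90.757, -2.166], TCP at [0.149, 0.658, 0.219] pointing down, gripper open.
Joint ranges: [-162.19, 162.19], [-47.58, 125.68], [4.15, 143.07], [-65.23, 245.23], [0.69, 171.88], [-170.13, 170.13]. Speed limits (degrees/s): [108.29, 108.29, 127.2, 180, 180, 180].

INTERFACE

Orientations are given as [roll, pitch, yaw] about the fixed x, y, z axes, in that order (R = Rz(yaw) Ry(pitch) Rx(roll)).
In Python, from rig import get_obs, snapshot, hand_in, find_in, outline_of, tip_of, tcp_to_grasp gives the robot as it stands. The module is installed in compiled form; this text tells all that it offers.
- The arm moves only by the shell command python3 -m crank [FORCE], which reads ROWS from standard input. ROWS is a JSON list that holds a single list of rows (three levels of brackets), with 1 to 10 rows, each of 7 numbers: the finger opening in m, then dx, dy, dz in normalised numbers (1 is 1 m), then a rotation vector rx, ry, rz in a scale on which 1.0 is pi rad; each row is the pose to reach, as a shift and turn from the pose commanded when the command began, along the tool's axes at that moment; what a row does not reach only later rows make up. A row lasts 1/12 s, in which the tool goes at most 0.0417 m and 7.16 degrees, less where a joint would pass 70% of its speed; a pose out of reach is approached as far as the arm can. The fingers move at their own pace and stop on an object; FORCE is the grip in N (left out, the last holds). Time passes only in rows, so rows that do not move let the fingers close. It prints the time, the measured TCP pose, the force, the opening and the grip force at its end. No shift or turn number may pass 1 either way. Input that does not fit is refused with a message, and nothing moves.
- get_obs(): the state, without advancing time (a new reading comes with each control period).
- snapshot(name): name is "side" or "top"; returns a dict with "image" (420x560x3 uint8, red, green, blue), "intrinsics" (3x3 intrinsics, pixels), "k1" (the pictures are not rectified: a ray, as slopes to the right and down, at radius r is drawn at 1 + k1 r^2 times it, then the intrinsics apply), "rvec" (rotation vector, rad) and "tvec" (3), from world to camera coordinates, as OpenCV has them. Camera axes: x right, y down, z forward; pixel columns grow to the right and rows downward; lengths in m; the calibration is good to about 2 mm. A picture is of the moment at which its call begins. There is no depth.
- hand_in(): hands the job in; it is judged then, once.
Trained networks look in the newest picture that a camera, given by its name, has taken for a name from the list of things; names that differ only in an ending like _2 or _b are one class to them, and where a whole thing is asked for, a point or a joint stands for the part that bears it (a point fixed in the world has none). Each returns a list of dicts, best first, with "confidence" (0 to 1); they miss things now and then, are a little off and sometimes report something else, mostly with a low value. They report only what shows in the picture. A call takes as long as a camera call.
- find_in(camera, query): "box" ([left, top, right, bottom] in pixels, round what is visible of it).
- outline_of(camera, query): "region" (420x560 bool, what is visible of it) and "box" ([left, top, right, bottom] in pixels, round what is visible of it).
- tip_of(camera, query): "xy" ([column, row] in pixels: a listed point, or the origin of a listed thing).
The state is a dict: "t": time; "joint_positions": joint angles; "dq": joint speeds; "joint_efforts": joint torques, N m; "tcp_pos": TCP position; "orientation": TCP orientation; "contact_force": force on the tool from outside, world axes, zero at the start; "moment": the same for the moment, N m; "width": finger opening in m; "finger_force": force on a finger pad.
Only numpy, scipy, OpenCV 4.12 (cv2) and the standard library are available. Lean on these libraries where they do the work, as an engineer would, in place of code of your own. Each camera call takes 0.05 s, during which the arm holds its last target. There are 200 camera calls.

TASK

The small green proof press was last used in release, so first flip the red thumb lever on its ratchet head fully over to tighten, then swing the handle back counter-clockwise, well past its middle, to feel that it free-wheels. Then work it clockwise, stroke by stroke, until the platen is firmly down on the printing block, stop as soon as it is well firm without over-tightening, and let go. Do not wind the platen up on the way, and leave the tins, jar and other things around the press where they are.

Things in the scene. Friction and masses are not known exactly. Their poses are not given: they have to be found in the camera images.
- press: Green bench screw press, fixed: base 220 x 300 x 30 mm, two posts, cross beam 290 x 52 mm (top at 153 mm). Origin: on the table under the vertical screw axis; x points away from the handle (which lies along -x at its 0), z up. On the beam a round steel ratchet head, 88 mm across, flat top 180 mm above the table; handle, thumb lever and screw turn about the axis through this origin.
- handle (a joint): Ratchet handle's angle about the screw axis, rad, positive counter-clockwise from above, 0 along -x of the press; stops at -0.75 and 0.75; starts negative. Free-wheeling takes 1.5 to 3 N at the knob; driving the free screw about 9 N, more as the platen bears. On reversing, up to 0.6 rad of slack passes before the pawl bites; after a fast stop the knob force stands some 4 N lower than in motion.
- knob (a point): Point on the axis of the handle's black upright grip knob (diameter 22 mm, 45 mm tall, at the end of the steel handle bar, 130 mm from the screw axis), 28 mm above its foot, 17 mm below its top, 205 mm above the table. The bar is 18 mm wide, its top 176 mm up. The knob is fixed to the bar: squeezed by fingers that do not turn with the handle it adds some 3 N of drag.
- lever (a joint): Red thumb lever's angle relative to the handle, rad, positive counter-clockwise from above; stops at -0.4 and 0.4; stays where left (1.6 N at its post moves it). Positive end: release (drives the screw counter-clockwise, platen up; free-wheels clockwise). Negative end: tighten (drives clockwise, platen down; free-wheels counter-clockwise). Fully over: beyond -0.3. Midway the pawls do not hold.
- lever_tip (a point): Top centre of the lever's upright red post: diameter 12 mm, its top 214.5 mm above the table, standing 52 mm from the screw axis on a flat arm whose top is 188.5 mm above the table. At lever angle 0 it lies straight across the head from the handle (along +x of the press when the handle is at 0). Pushed to the side with closed fingertips it swings about the screw axis.
- platen: Aluminium platen 130 x 170 x 14 mm, moved 3 mm per rad of screw; starts 1.5 to 5 mm above the block. Origin: centre of its underside. After touching, within some 0.4 rad more, the force at the knob (turning slowly) climbs from 9 N to 11 N (90 N pressing: just firm), 12 to 13.5 N (170 to 260 N: well firm); about 15 N (320 N) is over-tight. The screw holds by itself.
- block: Wooden relief printing block, 100 x 130 mm, with thin dark hard-rubber packing, lying in the bed under the platen, fixed; blocks differ in height by a few millimetres. Origin: on the screw axis, 13 mm below its upper face.
- tin_a: Ink tin with steel lid, diameter 95, height 62 mm, a bystander; origin under its centre.
- tin_b: Lower ink tin, diameter 95, height 48 mm, a bystander; origin under its centre.
- jar: Black ink jar with white cap, diameter 62, height 82 mm, beside the press, a bystander; origin under its centre.
- carton: Cardboard carton 60 x 160 x 50 mm, a bystander; origin under its centre.
- pin_tin: Small tin with brass lid, diameter 35, height 26 mm, standing on the press base, a bystander; origin under its centre.
- offcut: Wood offcut 50 x 40 x 12 mm lying on the press base, a bystander; origin under its centre.
- brayer: Ink roller 130 mm wide with black handle, on the ink slab, a bystander; origin under the roller's centre.
- knife: Ink knife 200 mm long with dark wooden handle, on the ink slab, a bystander.

How it is judged (in metres and radians):
On the way, in this order (a step that is already met when the one before it is completed fails the run):
1. the thumb lever is fully over to tighten (value of joint lever below -0.3 rad), for 0.1 s.
2. with the lever over, the handle has been swung back counter-clockwise past 0.3 rad, free-wheeling (the screw not turned) (value of joint handle above 0.3 rad and value of joint lever below -0.3 rad and contact force between platen and block below 1 N), for 0.1 s.
3. the platen presses firmly on the block (90 N or more) (contact force between platen and block above 90 N), for 0.2 s.
At the end, for the whole second after the job is handed in: the platen stays pressed on the block by its screw with 90 to 320 N, at rest, and the thumb lever is still fully over to tighten (beyond -0.3 rad) (contact force between platen and block between 90 and 320 N and value of joint lever below -0.3 rad and linear speed of platen below 0.01 m/s); the robot touches nothing.
It fails at once if the press is over-tightened: more than 320 N between platen and block (contact force between platen and block above 320 N).
It fails at once if the platen is wound up by more than 1 mm from its start (z of platen in the frame of press above 0.0573 m).
It fails at once if a bystander is moved more than 20 mm (distance of any of tin_a, tin_b, jar, carton, pin_tin, offcut, brayer, knife from where it was at the start of the episode above 0.02 m).
It also fails if it takes over 72 s, if anything falls off the work surface, if the arm or the gripper's body presses on something with over 40 N, if the wrist force passes 120 N, or if a joint passes its speed limit or range.

## Working session

There is one attempt and no reset: what is moved stays moved. The work goes in short steps, Python scripts to look and compute and a shell command to move; the robot and the scene stay as the last step left them, time stands still between calls to the robot, and variables do not carry over. Pictures are saved under pics/ and viewed, at most 10 in all, crops included, and the job is handed in when it is done.

```bash
mkdir -p pics
cat > h.py <<'E'
import numpy as np, cv2
from rig import *
from scipy.spatial.transform import Rotation as R
def px2w(s,xy,z):
    K=np.array(s["intrinsics"],float);k1=s["k1"]
    d=np.array([(xy[0]-K[0,2])/K[0,0],(xy[1]-K[1,2])/K[1,1]])
    u=d.copy()
    for _ in range(30): u=d/(1+k1*(u@u))
    Rm=cv2.Rodrigues(np.array(s["rvec"],float))[0];t=np.array(s["tvec"],float).ravel()
    c=-Rm.T@t; r=Rm.T@np.array([u[0],u[1],1.])
    return c+r*(z-c[2])/r[2]
def w2px(s,p):
    K=np.array(s["intrinsics"],float)
    Rm=cv2.Rodrigues(np.array(s["rvec"],float))[0];q=Rm@np.array(p)+np.array(s["tvec"],float).ravel()
    u=q[:2]/q[2];u=u*(1+s["k1"]*(u@u))
    return np.array([K[0,0]*u[0]+K[0,2],K[1,1]*u[1]+K[1,2]])
def pts(cam,n,z):
    return [(round(d["confidence"],2),np.round(d["xy"],1),np.round(px2w(S[cam],d["xy"],z),4)) for d in tip_of(cam,n)[:2]]
S={}
def snap(cam,name=None):
    S[cam]=snapshot(cam)
    if name: cv2.imwrite(f"pics/{name}.png",S[cam]["image"][:,:,::-1])
E
python3 - <<'E'
from h import *
for c in("top","side"):
    snap(c,c+"0")
    for n,z in(("knob",.205),("lever_tip",.2145),("press",0),("platen",.056),("jar",0),("tin_a",0),("tin_b",0),("carton",0)):
        print(c,n,pts(c,n,z))
    print(px2w(S[c],(280,210),0), -cv2.Rodrigues(np.array(S[c]["rvec"]))[0].T@np.array(S[c]["tvec"]).ravel())
o=get_obs();print(o);print(tcp_to_grasp)
E
```

```text
top knob [(0.68, array([285.8, 230.1]), array([0.4801, 0.0338, 0.205 ]))]
top lever_tip [(0.43, array([323. , 172.9]), array([ 0.6401, -0.0709,  0.2145]))]
top press [(0.97, array([306.6, 201.3]), array([ 0.5747, -0.038 ,  0.    ])), (0.72, array([310.8, 197.1]), array([ 0.5886, -0.0519,  0.    ]))]
top platen [(0.84, array([312.9, 197. ]), array([ 0.5846, -0.0545,  0.056 ]))]
top jar [(0.72, array([249.2, 187.4]), array([0.6212, 0.1518, 0.    ])), (0.68, array([440.4, 253.1]), array([ 0.4016, -0.4823,  0.    ]))]
top tin_a [(0.88, array([439.3, 251.5]), array([ 0.4069, -0.4787,  0.    ])), (0.67, array([435.5, 208.5]), array([ 0.5499, -0.4685,  0.    ]))]
top tin_b [(0.88, array([439.3, 251.5]), array([ 0.4069, -0.4787,  0.    ])), (0.67, array([435.5, 208.5]), array([ 0.5499, -0.4685,  0.    ]))]
top carton [(0.64, array([437.1, 176.1]), array([ 0.6586, -0.4765,  0.    ])), (0.45, array([312.1, 200.6]), array([ 0.577 , -0.0562,  0.    ]))]
[0.54608667 0.04999101 0.        ] [0.4817522  0.04978108 1.38803571]
side knob [(0.83, array([253.8, 207.7]), array([0.4844, 0.0299, 0.205 ])),
[... 887 characters left out ...]
9189]
{'t': 0.9, 'joint_positions': array([ 7.50694301e+01,  6.64704229e+00,  8.25978695e+01,  9.58284342e-04,
        9.07568466e+01, -2.16607483e+00]), 'dq': array([ 0.01476822,  0.01173296,  0.07429993, -0.03486114, -0.06360468,
       -0.0038235 ]), 'joint_efforts': array([-1.24758615e-03, -7.21020126e+01, -6.22741699e+01,  7.78036891e-02,
        1.84527476e-02,  3.07382344e-06]), 'tcp_pos': array([0.14914528, 0.65831976, 0.21863455]), 'orientation': array([-1.79998279e+02, -1.02397535e-03,  1.67235518e+02]), 'contact_force': array([ 0.3541662 , -0.30837644,  0.44112076]), 'moment': array([ 0.02683146,  0.00331768, -0.03807759]), 'finger_force': 0.0, 'width': 0.09262992344367163}
0.0188
```

View pics/top0.png

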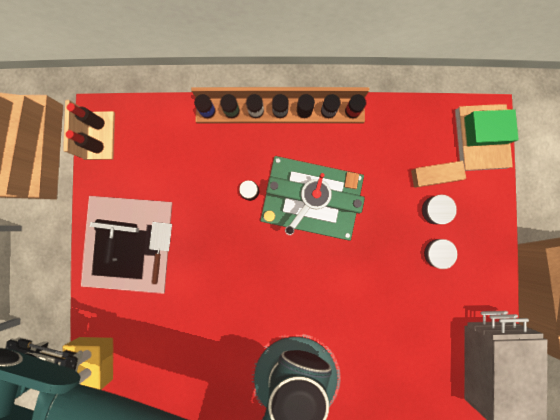

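View pics/side0.png

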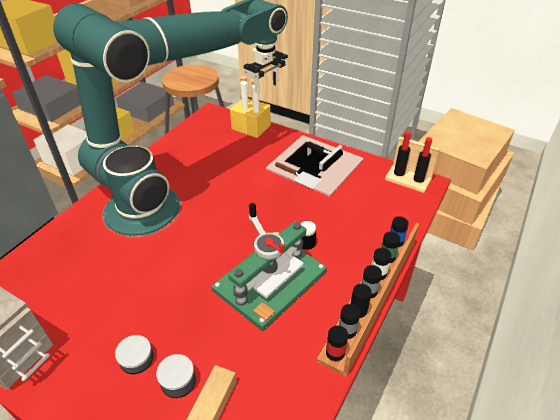

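Top view: black knob about (290,230), head centre (316,194), red lever post (320,178), jar at (248,190), pin tin (269,216) and offcut (352,181) on the base. Side view agrees: knob at (253,210), head at (268,245). The lever is on the release side. Next I refine the press axis and yaw, checking with a zoomed overlay.

```bash
cat > fit.py <<'E'
from h import *
from scipy.optimize import least_squares
for c in("top","side"): snap(c)
def obs(n):
    out={}
    for c in S:
        r=tip_of(c,n)
        if r: out[c]=np.array(r[0]["xy"])
    return out
O={n:obs(n) for n in("knob","lever_tip","press","jar","pin_tin","platen","block")}
print(O)
ol={c:[d for d in outline_of(c,"press")][:1] for c in S}
for c in S: cv2.imwrite(f"/tmp/ol_{c}.png",ol[c][0]["region"].astype(np.uint8)*255); print(c,ol[c][0]["box"])
def model(p):
    x,y,yaw,h,l=p
    f=lambda r,a,z: np.array([x+r*np.cos(a),y+r*np.sin(a),z])
    return {"knob":f(.13,yaw+np.pi+h,.205),"lever_tip":f(.052,yaw+h+l,.2145),"press":f(0,0,0)}
def res(p):
    m=model(p);e=[]
    for n in m:
        for c in O[n]: e+=list((w2px(S[c],m[n])-O[n][c])*(0.5 if n=="press" else 1))
    e+=[(p[4]-.4)*30]
    return np.array(e)
# yaw from base: convex hull of the outline in top vs. base rect
def hullres(p):
    x,y,yaw=p;e=[]
    c_,s_=np.cos(yaw),np.sin(yaw)
    for c in S:
        m=np.zeros((420,560),np.uint8)
        q=[]
        for z in(0,.03):
            for a,b in((.11,.15),(.11,-.15),(-.11,-.15),(-.11,.15)):
                q.append(w2px(S[c],[x+c_*a-s_*b,y+s_*a+c_*b,z]))
        H=cv2.convexHull(np.array(q,np.float32))
        cv2.fillConvexPoly(m,np.round(H*16).astype(np.int32),1,shift=4)
        rg=ol[c][0]["region"]
        n,lab,st,_=cv2.connectedComponentsWithStats(rg.astype(np.uint8))
        g=(S[c]["image"].astype(int)); green=(g[:,:,1]>g[:,:,0]+12)&(g[:,:,1]>g[:,:,2])
        e.append(((m>0)&~rg).sum()+ (green&rg&(m==0)).sum()*0.7)
    return sum(e)
from scipy.optimize import minimize
b=min((minimize(hullres,[.585,-.053,y0],method="Nelder-Mead",options=dict(initial_simplex=[[.585,-.053,y0],[.6,-.053,y0],[.585,-.04,y0],[.585,-.053,y0+.1]])) for y0 in(-.25,-.17,-.1)),key=lambda r:r.fun)
print("base fit",b.x,b.fun)
yaw=b.x[2]
s=least_squares(lambda p:res([p[0],p[1],yaw,p[2],p[3]]),[.585,-.053,-.5,.4],loss="soft_l1")
print("axis,h,l",s.x,res([s.x[0],s.x[1],yaw,s.x[2],s.x[3]]).round(1))
p=[s.x[0],s.x[1],yaw,s.x[2],s.x[3]];m=model(p);print({k:v.round(4) for k,v in m.items()})
ims=[]
for c,(u,v) in(("top",(310,200)),("side",(268,255))):
    k=6;im=cv2.resize(S[c]["image"][v-50:v+50,u-65:u+65,::-1],None,fx=k,fy=k,interpolation=cv2.INTER_CUBIC)
    D=lambda w,col:cv2.circle(im,tuple(int(t) for t in ((w2px(S[c],w)-[u-65,v-50])*k+k/2)),2,col,-1)
    D(m["knob"],(0,255,255));D(m["lever_tip"],(255,255,0))
    for a in np.arange(0,6.28,.2): D([p[0]+.044*np.cos(a),p[1]+.044*np.sin(a),.18],(255,0,255))
    cc,ss=np.cos(yaw),np.sin(yaw)
    for (X,Y,zz,col) in((.11,.15,.03,(0,0,255)),(.026,.145,.153,(255,0,0))):
        for a in np.linspace(-1,1,15):
            for A,B in((X*a,Y),(X*a,-Y),(X,Y*a),(-X,Y*a)): D([p[0]+cc*A-ss*B,p[1]+ss*A+cc*B,zz],col)
    ims.append(im[:, 130:530] if 0 else cv2.resize(im,(400,308) if 0 else (780,600))); cv2.imwrite(f"pics/fit_{c}.png",ims[-1])
E
python3 fit.py
```

```text
{'knob': {'top': array([286.6, 227.4])}, 'lever_tip': {'top': array([321.3, 174.3]), 'side': array([281.8, 244. ])}, 'press': {'side': array([270.4, 280.1])}, 'jar': {'top': array([247.6, 188.5]), 'side': array([307.7, 241.4])}, 'pin_tin': {'top': array([269.2, 217.6])}, 'platen': {'top': array([313., 196.]), 'side': array([268.7, 271.2])}, 'block': {'top': array([310.5, 201.6]), 'side': array([261.5, 314.9])}}
top [260.3, 158.3, 362.8, 240.6]
side [212.1, 203.1, 327.4, 331.1]
base fit [ 0.58353057 -0.05265801 -0.21838903] 909.3000000000001
axis,h,l [ 0.58739736 -0.0510372  -0.47341043  0.39952324] [-0.1  0.1 -0.  -0.4 -0.3 -0.1 -0.   0.4 -0. ]
{'knob': array([0.4873, 0.0319, 0.205 ]), 'lever_tip': array([ 0.6372, -0.066 ,  0.2145]), 'press': array([ 0.5874, -0.051 ,  0.    ])}
```

View pics/fit_top.png

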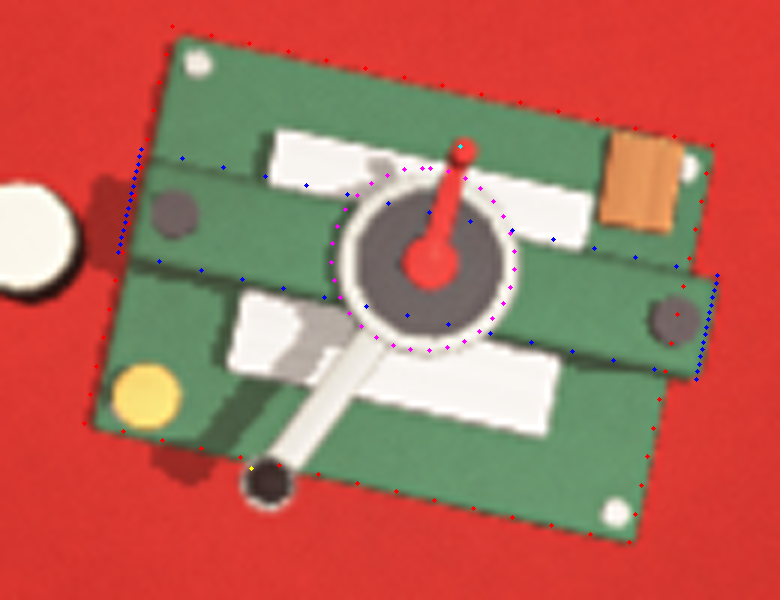

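View pics/fit_side.png

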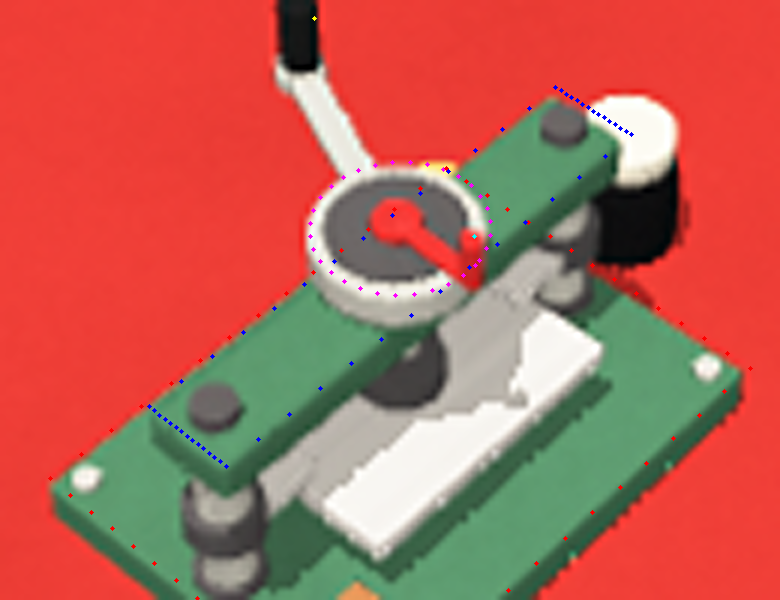

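Top overlay: ring and base fit well, but the true knob is at crop (267,482), not the network's spot. I refit using clicked points (knob, head centre, post, base corners) from both crops.

```bash
cat > fit2.py <<'E'
from h import *
from scipy.optimize import least_squares
for c in("top","side"): snap(c)
C=[("top","head",(430,262)),("top","lev",(463,152)),("top","knobtop",(267,482)),("side","head",(398,230)),("side","lev",(472,237)),("side","knobfoot",(298,68)),
("top","c++",(178,38)),("top","c+-",(714,148)),("top","c--",(632,542)),("top","c-+",(93,428)),("side","c--",(52,490)),("side","c++",(740,372))]
off={"top":(245,150),"side":(203,205)}
def P(p,n):
    x,y,yaw,h,l=p;f=lambda r,a,z:np.array([x+r*np.cos(a),y+r*np.sin(a),z])
    if n=="head":return f(0,0,.18)
    if n=="lev":return f(.052,yaw+h+l,.2145)
    if n=="knobtop":return f(.13,yaw+np.pi+h,.222)
    if n=="knobfoot":return f(.13,yaw+np.pi+h,.177)
    a=.11*(1 if n[1]=="+" else -1);b=.15*(1 if n[2]=="+" else -1)
    return np.array([x+np.cos(yaw)*a-np.sin(yaw)*b,y+np.sin(yaw)*a+np.cos(yaw)*b,.03])
def res(p): return np.concatenate([w2px(S[c],P(p,n))-(np.array(q)/6-.5+np.array(off[c])) for c,n,q in C])
s=least_squares(res,[.586,-.052,-.2,-.5,.4],loss="soft_l1")
p=s.x;print(p.round(4));print(res(p).reshape(-1,2).round(1).tolist());print("knob",P(p,"knobtop"),"lev",P(p,"lev"))
E
python3 fit2.py
```

```text
[ 0.5858 -0.0539 -0.2087 -0.4306  0.381 ]
[[-0.1, 0.1], [0.0, -0.5], [0.5, -0.2], [-0.5, -0.0], [-0.2, -0.0], [0.1, -0.6], [-0.5, -1.0], [0.4, -0.5], [0.9, 0.2], [-0.3, 0.2], [-1.2, -1.0], [0.7, -0.6]]
knob [0.48146418 0.02367803 0.222     ] lev [ 0.63606934 -0.06716258  0.2145    ]
```

```bash
cat > to.py <<'E'
# arc helper: tool-frame shifts from the current pose for polar targets about the screw axis
import sys,numpy as np
from h import *
A=np.array([.5858,-.0539]);YAW=-.2087
def d(xy,z,yaw):
    o=get_obs();q=R.from_euler("xyz",o["orientation"],degrees=True)
    v=q.inv().apply(np.array([*xy,z])-o["tcp_pos"])
    rv=(q.inv()*R.from_euler("xyz",[180,0,yaw],degrees=True)).as_rotvec(degrees=True)
    return np.r_[v.round(4),rv.round(1)]
def lever(th,off,z):  # finger centre pushing the post clockwise; th world angle of post; off = tangential gap centre-post
    t=np.array([np.sin(th),-np.cos(th)]);c=A+.052*np.array([np.cos(th),np.sin(th)])-off*t
    return d(c,z,np.degrees(th)+180)          # tool y = -push direction
def knob(h,z=.187,r=.13):
    a=YAW+np.pi+h
    return d(A+r*np.array([np.cos(a),np.sin(a)]),z,np.degrees(a)-0 if 0 else np.degrees(a))
def state():
    o=get_obs();r=o["tcp_pos"][:2]-A;h=(np.arctan2(r[1],r[0])-YAW-np.pi+np.pi)%(2*np.pi)-np.pi
    u=r/np.linalg.norm(r);t=np.array([-u[1],u[0]]);f=o["contact_force"]
    print("t",round(o["t"],2),"tcp",o["tcp_pos"].round(4),"yaw",o["orientation"].round(1),"h",round(h,3),"r",round(np.linalg.norm(r),4),"Ftan_ccw",round(f[:2]@t,2),"Frad",round(f[:2]@u,2),"Fz",round(f[2],2),"w",round(o["width"],4),"J",o["joint_positions"].round(0))
E
python3 -c "
from to import *
print(lever(-.24,.036,.26)); print(knob(-.43))"
echo '[[[0,-0.636,-0.563,-0.041,0,0,0],[0,-0.636,-0.563,-0.041,0,0,0],[0,-0.636,-0.563,-0.041,0,0,0],[0,-0.636,-0.563,-0.041,0,0,0],[0,-0.636,-0.563,-0.041,0,0,0],[0,-0.636,-0.563,-0.041,0,0,0],[0,-0.636,-0.563,-0.041,0,0,0],[0,-0.636,-0.563,-0.041,0,0,0],[0,-0.636,-0.563,-0.041,0,0,0],[0,-0.636,-0.563,-0.041,0,0,0]]]' | python3 -m crank 20
python3 -c "
from to import *
state();print(lever(-.24,.036,.26))"
```

```text
[-0.6358 -0.5631 -0.0413  0.     -0.      1.    ]
[-0.4643 -0.5456  0.0317  0.     -0.     23.8   ]
t: 2.73
tcp_pos: [0.3928, 0.3186, 0.2391]
orientation: [180.0, 0.0, 167.2]
contact_force: [-0.2, -0.1, -0.1]
width: 0.0311
finger_force: 0.0
t 2.73 tcp [0.3928 0.3186 0.2391] yaw [180.    0.  167.2] h -0.884 r 0.4195 Ftan_ccw 0.22 Frad 0.06 Fz -0.14 w 0.0311 J [ 36. -15. 101.   0.  94. -41.]
[-0.3231 -0.2856 -0.0209  0.      0.      1.    ]
```

Careful with the scale: turns go in shares of pi rad. That gives: 1 degrees is 0.0056.

```bash
echo '[[[0,-0.323,-0.286,-0.02,0,0,0.0056],[0,-0.323,-0.286,-0.02,0,0,0.0056],[0,-0.323,-0.286,-0.02,0,0,0.0056],[0,-0.323,-0.286,-0.02,0,0,0.0056],[0,-0.323,-0.286,-0.02,0,0,0.0056],[0,-0.323,-0.286,-0.02,0,0,0.0056],[0,-0.323,-0.286,-0.02,0,0,0.0056],[0,-0.323,-0.286,-0.02,0,0,0.0056],[0,-0.323,-0.286,-0.02,0,0,0.0056],[0,-0.323,-0.286,-0.02,0,0,0.0056]]]' | python3 -m crank >/dev/null
echo '[[[0,0,0,0,0,0,0],[0,0,0,0,0,0,0],[0,0,0,0,0,0,0]]]' | python3 -m crank >/dev/null
python3 -c "
from to import *
state();print(lever(-.24,.036,.196))"
```

```text
t 3.82 tcp [ 0.6349 -0.0174  0.2578] yaw [180.   -0.  166.2] h -2.294 r 0.0612 Ftan_ccw -0.53 Frad 0.96 Fz -0.08 w 0.0001 J [ -4.   1.  85.   0.  94. -80.]
[-0.013  -0.0111  0.0618  0.     -0.     -0.    ]
```

```bash
echo '[[[0,-0.013,-0.011,0,0,0,0],[0,-0.013,-0.011,0.03,0,0,0],[0,-0.013,-0.011,0.062,0,0,0],[0,-0.013,-0.011,0.062,0,0,0],[0,-0.013,-0.011,0.062,0,0,0]]]' | python3 -m crank
python3 - <<'E'
from to import *
state();snap("top")
for th in(-.24,-.44,-.64,-.84,-1.04,-1.08):print(th,lever(th,.0235,.196))
u,v=312,195
im=cv2.resize(S["top"]["image"][v-40:v+40,u-52:u+52,::-1],None,fx=6,fy=6,interpolation=cv2.INTER_CUBIC);cv2.imwrite("pics/l1.png",im)
E
```

```text
t: 4.23
tcp_pos: [0.6444, -0.0308, 0.1955]
orientation: [-180.0, -0.1, 166.3]
contact_force: [0.9, -0.1, 0.9]
width: 0.0006
finger_force: 0.0
t 4.23 tcp [ 0.6444 -0.0308  0.1955] yaw [-1.800e+02 -1.000e-01  1.663e+02] h -2.557 r 0.063 Ftan_ccw -0.41 Frad 0.78 Fz 0.95 w 0.0006 J [ -5.   3.  88.  -0.  89. -81.]
-0.24 [ 0.0002 -0.013   0.0015  0.      0.      0.    ]
-0.44 [-3.40e-03 -2.38e-02  1.50e-03  0.00e+00  0.00e+00  1.15e+01]
-0.64 [-4.80e-03 -3.51e-02  1.50e-03  0.00e+00  0.00e+00  2.30e+01]
-0.84 [-4.00e-03 -4.64e-02  1.50e-03  0.00e+00  0.00e+00  3.44e+01]
-1.04 [-9.00e-04 -5.74e-02  1.50e-03  0.00e+00  0.00e+00  4.59e+01]
-1.08 [ 0.00e+00 -5.95e-02  1.50e-03  0.00e+00  0.00e+00  4.82e+01]
```

View pics/l1.png

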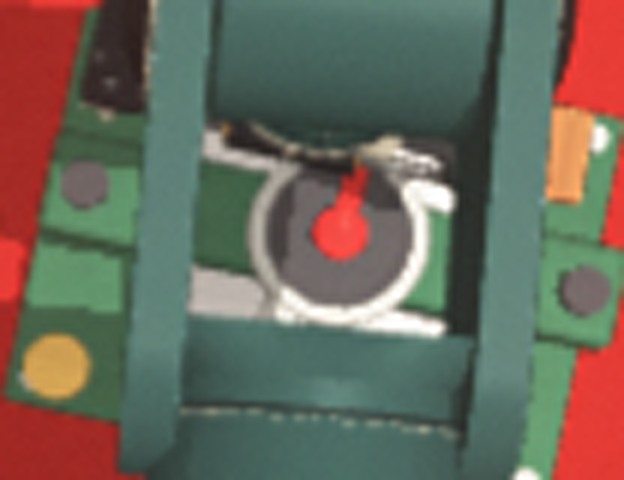

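The red lever arm is visible at (350,190), still at its start angle; the fingers stand beside the post (hidden under the wrist). Now I push along the arc.

To row units: 34.4 degrees is 0.1911.

```bash
echo '[[[0,0,-0.006,0,0,0,0],[0,0,-0.013,0,0,0,0],[0,-0.002,-0.019,0,0,0,0.0317],[0,-0.0034,-0.024,0,0,0,0.0639],[0,-0.0045,-0.0295,0,0,0,0.0956],[0,-0.0048,-0.035,0,0,0,0.1278],[0,-0.0045,-0.041,0,0,0,0.1594],[0,-0.004,-0.046,0,0,0,0.1911],[0,-0.004,-0.046,0,0,0,0.1911]]]' | python3 -m crank
python3 -c "
from to import *
state()
for th in(-.84,-.94,-1.04,-1.08,-1.12):print(th,lever(th,.0235,.196))"
```

```text
t: 5.03
tcp_pos: [0.6381, -0.0781, 0.1977]
orientation: [179.9, 0.1, 131.5]
contact_force: [0.4, 0.2, 0.0]
width: 0.0006
finger_force: 0.0
t 5.03 tcp [ 0.6381 -0.0781  0.1977] yaw [1.799e+02 1.000e-01 1.315e+02] h 2.917 r 0.0576 Ftan_ccw 0.34 Frad 0.29 Fz 0.02 w 0.0006 J [ -9.   3.  88.  -0.  88. -51.]
-0.84 [ 0.0009  0.0007  0.0017  0.1     0.1    -0.4   ]
-0.94 [-1.2e-03 -4.6e-03  1.7e-03  1.0e-01  1.0e-01  5.4e+00]
-1.04 [-2.80e-03 -1.01e-02  1.70e-03  1.00e-01  1.00e-01  1.11e+01]
-1.08 [-3.20e-03 -1.23e-02  1.70e-03  1.00e-01  1.00e-01  1.34e+01]
-1.12 [-3.60e-03 -1.46e-02  1.70e-03  1.00e-01  1.00e-01  1.57e+01]
```

To row units: 11 degrees is 0.0611.

```bash
echo '[[[0,-0.0012,-0.005,0,0,0,0.03],[0,-0.0028,-0.01,0,0,0,0.0611],[0,-0.0028,-0.01,0,0,0,0.0611]]]' | python3 -m crank
echo '[[[0,-0.0003,-0.0023,0,0,0,0.0128]]]' | python3 -m crank
echo '[[[0,-0.0003,-0.0023,0,0,0,0.0128]]]' | python3 -m crank
python3 - <<'E'
from to import *
state();snap("top");snap("side")
print({c:pts(c,"lever_tip",.2145) for c in S},pts("side","knob",.205))
a=[]
for c,(u,v) in(("top",(312,195)),("side",(268,240))): a.append(cv2.resize(S[c]["image"][v-40:v+40,u-52:u+52,::-1],(390,300),interpolation=cv2.INTER_CUBIC))
cv2.imwrite("pics/l2.png",np.hstack(a))
E
```

```text
t: 5.28
tcp_pos: [0.6325, -0.0864, 0.1972]
orientation: [179.9, 0.1, 120.7]
contact_force: [-0.0, -0.3, -0.2]
width: 0.0004
finger_force: 0.0
t: 5.37
tcp_pos: [0.631, -0.0873, 0.197]
orientation: [179.9, 0.1, 118.9]
contact_force: [4.6, 0.1, 1.1]
width: 0.0004
finger_force: 1.9
t: 5.45
tcp_pos: [0.6294, -0.0886, 0.197]
orientation: [179.9, 0.1, 116.5]
contact_force: [4.3, -0.6, 0.7]
width: 0.0006
finger_force: 1.7
t 5.45 tcp [ 0.6294 -0.0886  0.197 ] yaw [1.799e+02 1.000e-01 1.165e+02] h 2.677 r 0.0557 Ftan_ccw 2.2 Frad 3.69 Fz 0.71 w 0.0006 J [-10.   2.  89.  -0.  88. -37.]
{'top': [(0.49, array([335.7, 182.5]), array([ 0.613 , -0.1064,  0.2145]))], 'side': [(0.68, array([176.3, 377.9]), array([ 0.6357, -0.5283,  0.2145])), (0.53, array([267.5, 247.8]), array([ 0.6108, -0.0983,  0.2145]))]} [(0.98, array([254.8, 205. ]), array([0.4805, 0.0418, 0.205 ]))]
```

View pics/l2.png

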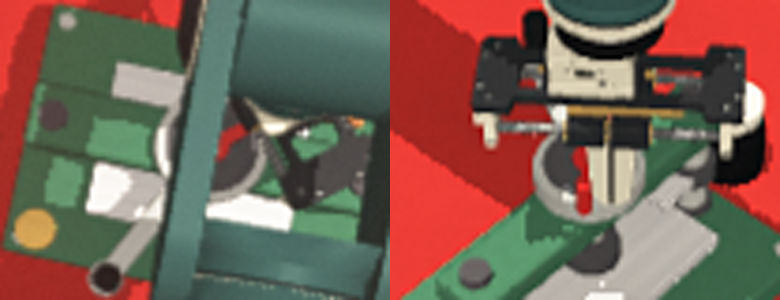

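The side view shows the red post at about (582,195) of the joint picture, against the finger, close to pointing at the camera. Both the force jump and the angle (-0.42 relative) say it is at the tighten end. Retreat and go above the knob.

```bash
echo '[[[0,0,0.008,0,0,0,0],[0,0,0.012,0,0,0,0],[0.045,0,0.012,-0.03,0,0,0],[0.045,0,0.012,-0.06,0,0,0],[0.045,0,0.012,-0.06,0,0,0]]]' | python3 -m crank
python3 - <<'E'
from to import *
state();print(knob(-.43,.245))
E
```

```text
t: 6.12
tcp_pos: [0.6411, -0.083, 0.2621]
orientation: [179.7, 0.2, 116.3]
contact_force: [-0.7, 0.2, 1.8]
width: 0.0158
finger_force: 0.0
t 6.12 tcp [ 0.6411 -0.083   0.2621] yaw [179.7   0.2 116.3] h 2.866 r 0.0625 Ftan_ccw -0.14 Frad -0.68 Fz 1.81 w 0.0158 J [-10.   2.  83.   0.  94. -36.]
[ 1.664e-01 -9.600e-02  1.600e-02  2.000e-01  3.000e-01 -2.710e+01]
```

To row units: -27 degrees is -0.15.

```bash
echo '[[[0.045,0.166,-0.096,0.016,0.0011,0.0017,-0.15],[0.045,0.166,-0.096,0.016,0.0011,0.0017,-0.15],[0.045,0.166,-0.096,0.016,0.0011,0.0017,-0.15],[0.045,0.166,-0.096,0.016,0.0011,0.0017,-0.15],[0.045,0.166,-0.096,0.016,0.0011,0.0017,-0.15],[0.045,0.166,-0.096,0.016,0.0011,0.0017,-0.15],[0.045,0.166,-0.096,0.016,0.0011,0.0017,-0.15],[0.045,0.166,-0.096,0.016,0.0011,0.0017,-0.15]]]' | python3 -m crank
python3 - <<'E'
from to import *
state();snap("top");snap("side")
print(pts("top","knob",.205),pts("side","knob",.205),{c:pts(c,"lever_tip",.2145) for c in S});print(knob(-.43,.187))
s=S["side"];w=w2px(s,[.4815,.0237,.205]);print(w);u,v=int(w[0]),int(w[1])+10
cv2.imwrite("pics/k1.png",cv2.resize(s["image"][v-40:v+40,u-52:u+52,::-1],(624,480),interpolation=cv2.INTER_CUBIC))
E
```

```text
t: 6.78
tcp_pos: [0.4806, 0.0233, 0.2403]
orientation: [-179.9, -0.3, 143.3]
contact_force: [0.2, 0.3, -0.7]
width: 0.045
finger_force: 0.0
t 6.78 tcp [0.4806 0.0233 0.2403] yaw [-179.9   -0.3  143.3] h -0.424 r 0.1305 Ftan_ccw -0.35 Frad 0.05 Fz -0.7 w 0.045 J [ -0. -18. 104.   0.  95. -54.]
[] [(0.65, array([254.3, 207.9]), array([0.4862, 0.0299, 0.205 ]))] {'top': [(0.41, array([335.5, 183.8]), array([ 0.6093, -0.1058,  0.2145]))], 'side': [(0.53, array([266.6, 246.6]), array([ 0.6063, -0.0957,  0.2145]))]}
[-0.0007  0.0013  0.0528 -0.1    -0.4    -0.2   ]
[251.9200695  208.57359281]
```

View pics/k1.png

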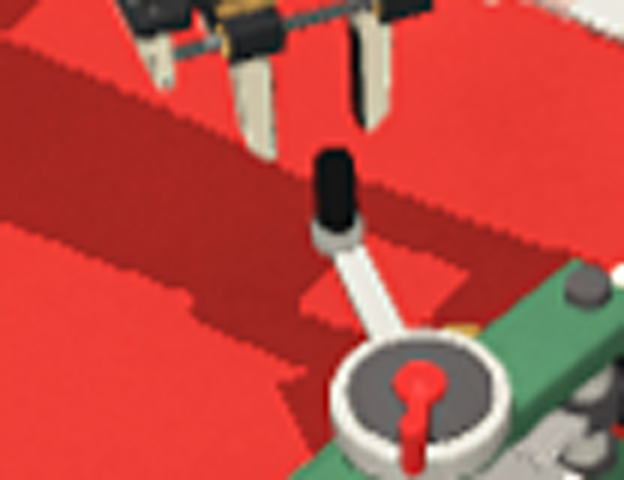

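Side crop: the knob (335,190) stands nearer to the right finger than the middle (316) – the handle is a little more clockwise than assumed. Solve for its angle.

Run:
```python
from to import *
snap("side");s=S["side"]
for h in(-.43,-.47,-.5,-.53,-.56):
    a=YAW+np.pi+h
    print(h,w2px(s,[*(A+.13*np.array([np.cos(a),np.sin(a)])),.222]).round(1),w2px(s,[*(A+.13*np.array([np.cos(a),np.sin(a)])),.177]).round(1),knob(h))
print("seen top",199+334/6-.5,178+153/6-.5,"foot",199+337/6-.5,178+228/6-.5)
```

```text
-0.43 [251.6 204.5] [252.3 215.2] [-0.0009  0.0013  0.0528 -0.1    -0.4    -0.2   ]
-0.47 [253.2 204. ] [253.9 214.8] [-9.00e-04  6.50e-03  5.28e-02 -2.00e-01 -4.00e-01  2.10e+00]
-0.5 [254.5 203.7] [255.1 214.5] [-1.10e-03  1.04e-02  5.28e-02 -2.00e-01 -4.00e-01  3.80e+00]
-0.53 [255.7 203.5] [256.3 214.2] [-1.50e-03  1.43e-02  5.27e-02 -2.00e-01 -4.00e-01  5.50e+00]
-0.56 [256.9 203.2] [257.5 213.9] [-1.90e-03  1.81e-02  5.27e-02 -2.00e-01 -4.00e-01  7.20e+00]
seen top 254.16666666666666 203.0 foot 254.66666666666666 215.5
```

To row units: 3 degrees is 0.0167.

```bash
echo '[[[0.045,-0.001,0.009,0,0,0.0022,0.0167],[0.045,-0.001,0.009,0.025,0,0.0022,0.0167],[0.045,-0.001,0.009,0.053,0,0.0022,0.0167],[0.045,-0.001,0.009,0.053,0,0.0022,0.0167],[0.027,-0.001,0.009,0.053,0,0.0022,0.0167],[0.027,-0.001,0.009,0.053,0,0.0022,0.0167],[0.027,-0.001,0.009,0.053,0,0.0022,0.0167],[0.027,-0.001,0.009,0.053,0,0.0022,0.0167]]]' | python3 -m crank 5
python3 - <<'E'
from to import *
state()
for h in np.arange(-.5,.75,.1): print(round(h,2),knob(h).tolist())
E
```

```text
t: 7.8
tcp_pos: [0.4864, 0.03, 0.1886]
orientation: [-179.9, -0.6, 140.2]
contact_force: [-0.1, 0.7, -0.0]
width: 0.0281
finger_force: 0.0
t 7.8 tcp [0.4864 0.03   0.1886] yaw [-179.9   -0.6  140.2] h -0.492 r 0.13 Ftan_ccw -0.49 Frad 0.51 Fz -0.02 w 0.0281 J [  0. -16. 107.   0.  90. -50.]
-0.5 [-0.0001, 0.001, 0.0016, -0.1, -0.6, 0.8]
-0.4 [-0.0005, -0.012, 0.0016, -0.1, -0.6, -4.9]
-0.3 [-0.0023, -0.0248, 0.0016, -0.0, -0.6, -10.6]
-0.2 [-0.0053, -0.0375, 0.0016, 0.0, -0.6, -16.4]
-0.1 [-0.0096, -0.0497, 0.0015, 0.0, -0.6, -22.1]
-0.0 [-0.0151, -0.0615, 0.0015, 0.1, -0.6, -27.8]
0.1 [-0.0217, -0.0727, 0.0014, 0.1, -0.6, -33.5]
0.2 [-0.0294, -0.0832, 0.0014, 0.1, -0.6, -39.3]
0.3 [-0.0381, -0.0928, 0.0013, 0.2, -0.6, -45.0]
0.4 [-0.0478, -0.1015, 0.0012, 0.2, -0.6, -50.7]
0.5 [-0.0582, -0.1092, 0.0011, 0.2, -0.6, -56.5]
0.6 [-0.0694, -0.1158, 0.001, 0.3, -0.6, -62.2]
0.7 [-0.0812, -0.1213, 0.0008, 0.3, -0.6, -67.9]
```

To row units: -28 degrees is -0.1556.

```bash
echo '[[[0.027,-0.0005,-0.012,0,0,0,-0.0278],[0.027,-0.0023,-0.025,0,0,0,-0.0589],[0.027,-0.0053,-0.0375,0,0,0,-0.0911],[0.027,-0.0096,-0.05,0,0,0,-0.1222],[0.027,-0.015,-0.0615,0,0,0,-0.1556],[0.027,-0.015,-0.0615,0,0,0,-0.1556]]]' | python3 -m crank
python3 - <<'E'
from to import *
state()
for h in np.arange(0,.75,.1): print(round(h,2),knob(h).tolist())
E
```

```text
t: 8.3
tcp_pos: [0.458, -0.0282, 0.188]
orientation: [179.8, -0.6, 168.5]
contact_force: [-0.1, 0.3, 0.9]
width: 0.0272
finger_force: 0.0
t 8.3 tcp [ 0.458  -0.0282  0.188 ] yaw [179.8  -0.6 168.5] h 0.01 r 0.1304 Ftan_ccw -0.29 Frad 0.13 Fz 0.86 w 0.0272 J [ -7. -20. 110.   0.  91. -85.]
0.0 [-0.0004, 0.0013, 0.001, 0.2, -0.6, 0.4]
0.1 [-0.0009, -0.0117, 0.0009, 0.2, -0.6, -5.3]
0.2 [-0.0028, -0.0245, 0.0009, 0.3, -0.6, -11.0]
0.3 [-0.0059, -0.0371, 0.0008, 0.3, -0.6, -16.7]
0.4 [-0.0103, -0.0494, 0.0007, 0.3, -0.6, -22.5]
0.5 [-0.0158, -0.0611, 0.0006, 0.3, -0.6, -28.2]
0.6 [-0.0225, -0.0722, 0.0005, 0.4, -0.6, -33.9]
0.7 [-0.0303, -0.0827, 0.0004, 0.4, -0.5, -39.7]
```

To row units: -34 degrees is -0.1889.

```bash
echo '[[[0.027,-0.001,-0.012,0,0,0,-0.0294],[0.027,-0.003,-0.0245,0,0,0,-0.0611],[0.027,-0.006,-0.037,0,0,0,-0.0928],[0.027,-0.0103,-0.0494,0,0,0,-0.125],[0.027,-0.016,-0.061,0,0,0,-0.1556],[0.027,-0.0225,-0.072,0,0,0,-0.1889],[0.027,-0.0225,-0.072,0,0,0,-0.1889],[0.027,-0.0225,-0.072,0,0,0,-0.1889]]]' | python3 -m crank
python3 - <<'E'
from to import *
state();snap("side");snap("top")
print({c:pts(c,"lever_tip",.2145) for c in S},pts("side","knob",.205))
a=[]
for c,(u,v) in(("top",(312,205)),("side",(255,235))): a.append(cv2.resize(S[c]["image"][v-40:v+40,u-52:u+52,::-1],(390,300),interpolation=cv2.INTER_CUBIC))
cv2.imwrite("pics/k2.png",np.hstack(a))
for h in(.7,.6,.5,.4,.3,.2,.1,0): print(h,knob(h).tolist())
E
```

```text
t: 8.97
tcp_pos: [0.4657, -0.1018, 0.1867]
orientation: [179.4, -0.5, -158.2]
contact_force: [-0.6, -1.0, 0.7]
width: 0.0271
finger_force: 0.4
t 8.97 tcp [ 0.4657 -0.1018  0.1867] yaw [ 179.4   -0.5 -158.2] h 0.588 r 0.1293 Ftan_ccw 0.75 Frad 0.9 Fz 0.74 w 0.0271 J [ -16.  -18.  108.    0.   90. -127.]
{'side': [(0.43, array([281.5, 240.8]), array([ 0.6313, -0.0559,  0.2145]))], 'top': [(0.59, array([319.2, 171.6]), array([ 0.6438, -0.0603,  0.2145]))]} [(0.94, array([225.4, 232.1]), array([ 0.4684, -0.0992,  0.205 ]))]
0.7 [-0.0001, -0.015, -0.0005, 0.6, -0.4, -6.0]
0.6 [0.0006, -0.002, -0.0004, 0.6, -0.5, -0.3]
0.5 [0.0, 0.011, -0.0003, 0.5, -0.5, 5.4]
0.4 [-0.0018, 0.0238, -0.0001, 0.5, -0.5, 11.2]
0.3 [-0.005, 0.0364, -0.0, 0.5, -0.5, 16.9]
0.2 [-0.0094, 0.0487, 0.0, 0.5, -0.6, 22.6]
0.1 [-0.015, 0.0604, 0.0001, 0.4, -0.6, 28.4]
0 [-0.0217, 0.0715, 0.0002, 0.4, -0.6, 34.1]
```

View pics/k2.png

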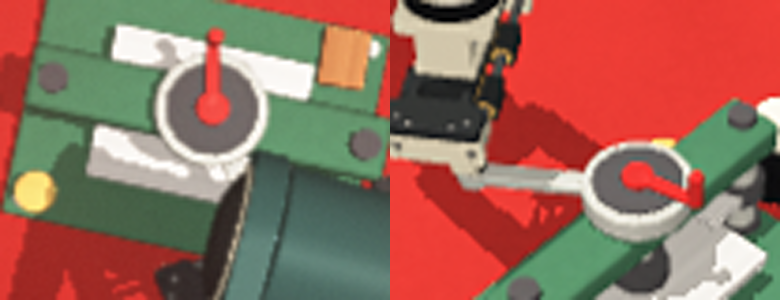

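The picture shows the handle swung (side crop, knob held at (470,170)) and the red post at (695,190) near the tighten end relative to it. Now the first clockwise stroke, in pieces, watching the force.

To row units: 17 degrees is 0.0944.

```bash
echo '[[[0.027,0,0.011,0,0,0,0.03],[0.027,-0.001,0.017,0,0,0,0.0461],[0.027,-0.002,0.024,0,0,0,0.0622],[0.027,-0.003,0.03,0,0,0,0.0778],[0.027,-0.005,0.0365,0,0,0,0.0944]]]' | python3 -m crank >/dev/null;python3 -c "from to import *;state()"
echo '[[[0.027,-0.0005,0.0065,0,0,0,0.0161],[0.027,-0.001,0.013,0,0,0,0.0317],[0.027,-0.0015,0.0195,0,0,0,0.0478],[0.027,-0.0026,0.0258,0,0,0,0.0639]]]' | python3 -m crank >/dev/null
python3 - <<'E'
from to import *
state()
for h in(.2,.1,0,-.1,-.2,-.3,-.4,-.5,-.6): print(h,knob(h).tolist())
E
```

```text
t 9.63 tcp [ 0.456  -0.0657  0.1868] yaw [ 179.6   -0.6 -175. ] h 0.299 r 0.1303 Ftan_ccw 1.52 Frad 1.16 Fz 0.5 w 0.0269 J [ -12.  -20.  110.    0.   91. -107.]
t 9.97 tcp [ 0.4563 -0.0404  0.1867] yaw [179.8  -0.7 173.5] h 0.105 r 0.1302 Ftan_ccw 8.8 Frad -1.81 Fz -3.12 w 0.027 J [ -8. -20. 110.   0.  91. -92.]
0.2 [-0.0009, -0.0123, -0.0003, 0.2, -0.7, -6.0]
0.1 [-0.0002, 0.0007, -0.0003, 0.2, -0.7, -0.3]
0 [-0.0008, 0.0137, -0.0002, 0.1, -0.7, 5.4]
-0.1 [-0.0027, 0.0265, -0.0002, 0.1, -0.7, 11.2]
-0.2 [-0.0058, 0.0391, -0.0002, 0.1, -0.7, 16.9]
-0.3 [-0.0102, 0.0514, -0.0002, 0.0, -0.7, 22.6]
-0.4 [-0.0158, 0.0631, -0.0003, -0.0, -0.7, 28.4]
-0.5 [-0.0225, 0.0742, -0.0003, -0.0, -0.7, 34.1]
-0.6 [-0.0303, 0.0846, -0.0004, -0.1, -0.7, 39.8]
```

Driving (8.8 N). Continue.

To row units: 17 degrees is 0.0944.

```bash
echo '[[[0.027,0,0.007,0,0,0,0.015],[0.027,-0.0008,0.0137,0,0,0,0.03],[0.027,-0.0015,0.02,0,0,0,0.0461],[0.027,-0.0027,0.0265,0,0,0,0.0622],[0.027,-0.004,0.033,0,0,0,0.0778],[0.027,-0.0058,0.039,0,0,0,0.0944]]]' | python3 -m crank >/dev/null
python3 - <<'E'
from to import *
state()
for h in(-.2,-.25,-.3,-.35,-.4,-.45,-.5,-.55,-.6,-.65): print(h,knob(h).tolist())
E
```

```text
t 10.47 tcp [ 0.4662 -0.0023  0.1867] yaw [-179.9   -0.7  156.5] h -0.198 r 0.1303 Ftan_ccw 8.11 Frad -2.32 Fz -2.03 w 0.0273 J [ -4. -19. 109.   0.  91. -70.]
-0.2 [-0.0003, 0.0002, -0.0003, -0.1, -0.7, -0.1]
-0.25 [-0.0004, 0.0067, -0.0003, -0.1, -0.7, 2.8]
-0.3 [-0.0009, 0.0132, -0.0003, -0.1, -0.7, 5.6]
-0.35 [-0.0017, 0.0196, -0.0003, -0.1, -0.7, 8.5]
-0.4 [-0.0028, 0.026, -0.0003, -0.1, -0.7, 11.4]
-0.45 [-0.0043, 0.0324, -0.0004, -0.1, -0.7, 14.2]
-0.5 [-0.006, 0.0386, -0.0004, -0.2, -0.7, 17.1]
-0.55 [-0.0081, 0.0448, -0.0004, -0.2, -0.7, 20.0]
-0.6 [-0.0105, 0.0509, -0.0004, -0.2, -0.7, 22.8]
-0.65 [-0.0131, 0.0568, -0.0005, -0.2, -0.7, 25.7]
```

Careful with the scale: turns go in shares of pi rad. That gives: 11.4 degrees is 0.0633.

```bash
echo '[[[0.027,-0.0004,0.0067,0,0,0,0.0156],[0.027,-0.001,0.013,0,0,0,0.0311],[0.027,-0.0017,0.0196,0,0,0,0.0472],[0.027,-0.0028,0.026,0,0,0,0.0633]]]' | python3 -m crank >/dev/null;python3 -c "from to import *;state()"
echo '[[[0.027,-0.0004,0.0067,0,0,0,0.0156],[0.027,-0.001,0.013,0,0,0,0.0311],[0.027,-0.0017,0.0196,0,0,0,0.0472]]]' | python3 -m crank >/dev/null;python3 -c "from to import *;state()"
echo '[[[0.027,-0.0004,0.0067,0,0,0,0.0156],[0.027,-0.001,0.013,0,0,0,0.0311]]]' | python3 -m crank >/dev/null
python3 - <<'E'
from to import *
state()
for h in np.arange(-.6,.75,.1): print(round(h,2),knob(h).tolist())
E
```

```text
t 10.8 tcp [0.4788 0.0205 0.1867] yaw [-179.8   -0.8  145.1] h -0.399 r 0.1304 Ftan_ccw 9.57 Frad -1.68 Fz -1.48 w 0.0267 J [ -1. -17. 108.   0.  90. -56.]
t 11.05 tcp [0.4911 0.0358 0.1866] yaw [-179.7   -0.8  136.6] h -0.55 r 0.1305 Ftan_ccw 9.27 Frad -0.49 Fz -0.36 w 0.027 J [  1. -16. 106.   0.  90. -46.]
t 11.22 tcp [0.5005 0.0449 0.1866] yaw [-179.6   -0.8  131. ] h -0.65 r 0.1305 Ftan_ccw 10.25 Frad 3.93 Fz 1.2 w 0.0274 J [  2. -14. 105.   0.  90. -39.]
-0.6 [-0.0007, -0.0065, -0.0004, -0.4, -0.8, -2.7]
-0.5 [-0.0019, -0.0195, -0.0003, -0.4, -0.8, -8.4]
-0.4 [-0.0044, -0.0322, -0.0003, -0.3, -0.8, -14.1]
-0.3 [-0.0082, -0.0446, -0.0002, -0.3, -0.8, -19.8]
-0.2 [-0.0132, -0.0566, -0.0002, -0.2, -0.9, -25.6]
-0.1 [-0.0194, -0.0681, -0.0002, -0.2, -0.9, -31.3]
-0.0 [-0.0267, -0.0788, -0.0002, -0.1, -0.9, -37.0]
0.1 [-0.0351, -0.0888, -0.0003, -0.1, -0.9, -42.8]
0.2 [-0.0444, -0.0979, -0.0003, -0.1, -0.9, -48.5]
0.3 [-0.0545, -0.106, -0.0004, -0.0, -0.9, -54.2]
0.4 [-0.0654, -0.113, -0.0005, 0.0, -0.9, -59.9]
0.5 [-0.077, -0.119, -0.0006, 0.1, -0.9, -65.7]
0.6 [-0.0891, -0.1237, -0.0008, 0.1, -0.9, -71.4]
0.7 [-0.1016, -0.1273, -0.0009, 0.2, -0.9, -77.1]
```

To row units: -43 degrees is -0.2389.

```bash
echo '[[[0.027,-0.001,-0.0065,0,0,0,-0.015],[0.027,-0.002,-0.0195,0,0,0,-0.0467],[0.027,-0.0044,-0.032,0,0,0,-0.0778],[0.027,-0.008,-0.0446,0,0,0,-0.1111],[0.027,-0.013,-0.0566,0,0,0,-0.1422],[0.027,-0.0194,-0.068,0,0,0,-0.1722],[0.027,-0.0267,-0.079,0,0,0,-0.2056],[0.027,-0.035,-0.089,0,0,0,-0.2389]]]' | python3 -m crank >/dev/null
python3 - <<'E'
from to import *
state()
for h in np.arange(.1,.75,.1): print(round(h,2),knob(h).tolist())
E
```

```text
t 11.88 tcp [ 0.4572 -0.0403  0.187 ] yaw [179.7  -0.7 174.5] h 0.104 r 0.1293 Ftan_ccw -2.67 Frad -1.49 Fz -0.46 w 0.0272 J [ -8. -20. 110.   0.  91. -93.]
0.1 [0.0007, 0.0005, 0.0, 0.3, -0.7, 0.7]
0.2 [0.0002, -0.0125, -0.0001, 0.3, -0.7, -5.0]
0.3 [-0.0016, -0.0254, -0.0001, 0.4, -0.6, -10.8]
0.4 [-0.0047, -0.038, -0.0003, 0.4, -0.6, -16.5]
0.5 [-0.009, -0.0503, -0.0004, 0.4, -0.6, -22.2]
0.6 [-0.0145, -0.062, -0.0005, 0.5, -0.6, -27.9]
0.7 [-0.0212, -0.0732, -0.0006, 0.5, -0.6, -33.7]
```

To row units: -31 degrees is -0.1722.

```bash
echo '[[[0.027,0,-0.0125,0,0,0,-0.0278],[0.027,-0.0016,-0.025,0,0,0,-0.06],[0.027,-0.0047,-0.038,0,0,0,-0.0917],[0.027,-0.009,-0.05,0,0,0,-0.1222],[0.027,-0.0145,-0.062,0,0,0,-0.1556],[0.027,-0.018,-0.068,0,0,0,-0.1722],[0.027,-0.018,-0.068,0,0,0,-0.1722]]]' | python3 -m crank >/dev/null
python3 - <<'E'
from to import *
state()
for h in np.arange(.6,.05,-.05): print(round(h,2),knob(h).tolist())
E
```

```text
t 12.47 tcp [ 0.4689 -0.1104  0.1863] yaw [ 179.4   -0.5 -154.7] h 0.659 r 0.1299 Ftan_ccw 0.42 Frad -0.63 Fz 0.38 w 0.0273 J [ -16.  -17.  108.    0.   90. -132.]
0.6 [-0.0, 0.0077, -0.0007, 0.6, -0.5, 2.8]
0.55 [-0.0005, 0.0142, -0.0006, 0.6, -0.5, 5.7]
0.5 [-0.0013, 0.0206, -0.0005, 0.6, -0.5, 8.6]
0.45 [-0.0024, 0.027, -0.0005, 0.6, -0.5, 11.4]
0.4 [-0.0039, 0.0334, -0.0004, 0.5, -0.5, 14.3]
0.35 [-0.0056, 0.0396, -0.0004, 0.5, -0.5, 17.2]
0.3 [-0.0077, 0.0458, -0.0003, 0.5, -0.6, 20.0]
0.25 [-0.0101, 0.0518, -0.0003, 0.5, -0.6, 22.9]
0.2 [-0.0128, 0.0577, -0.0002, 0.5, -0.6, 25.8]
0.15 [-0.0158, 0.0635, -0.0002, 0.5, -0.6, 28.6]
0.1 [-0.019, 0.0691, -0.0002, 0.5, -0.6, 31.5]
```

To row units: 20 degrees is 0.1111.

```bash
echo '[[[0.027,0,0.008,0,0,0,0.0156],[0.027,-0.0013,0.0206,0,0,0,0.0478],[0.027,-0.004,0.0334,0,0,0,0.0794],[0.027,-0.0056,0.0396,0,0,0,0.0956],[0.027,-0.0077,0.0458,0,0,0,0.1111]]]' | python3 -m crank >/dev/null
python3 -c "from to import *;state()"
echo '[[[0.027,-0.0004,0.0065,0,0,0,0.0156],[0.027,-0.001,0.013,0,0,0,0.0317],[0.027,-0.0017,0.0196,0,0,0,0.0478]]]' | python3 -m crank >/dev/null
python3 -c "from to import *;state()"
echo '[[[0.027,-0.0002,0.0033,0,0,0,0.0078],[0.027,-0.0004,0.0065,0,0,0,0.0156]]]' | python3 -m crank >/dev/null
python3 - <<'E'
from to import *
state()
for h in np.arange(.15,-.3,-.05): print(round(h,2),knob(h).tolist())
E
```

```text
t 12.88 tcp [ 0.4558 -0.0642  0.1868] yaw [ 179.6   -0.6 -175.1] h 0.287 r 0.1304 Ftan_ccw 3.33 Frad -1.5 Fz -2.06 w 0.027 J [ -11.  -20.  110.    0.   91. -106.]
t 13.13 tcp [ 0.4557 -0.0454  0.1867] yaw [179.8  -0.7 176.3] h 0.143 r 0.1303 Ftan_ccw 8.59 Frad -3.83 Fz -3.59 w 0.0273 J [ -9. -20. 110.   0.  91. -95.]
t 13.3 tcp [ 0.4564 -0.0389  0.1867] yaw [179.8  -0.7 173.6] h 0.093 r 0.1303 Ftan_ccw 8.95 Frad 0.08 Fz -1.24 w 0.0271 J [ -8. -20. 110.   0.  91. -92.]
0.15 [-0.0005, -0.0073, -0.0003, 0.2, -0.7, -3.1]
0.1 [-0.0003, -0.0008, -0.0003, 0.2, -0.7, -0.2]
0.05 [-0.0004, 0.0057, -0.0003, 0.2, -0.7, 2.6]
-0.0 [-0.0009, 0.0121, -0.0002, 0.1, -0.7, 5.5]
-0.05 [-0.0017, 0.0186, -0.0002, 0.1, -0.7, 8.4]
-0.1 [-0.0028, 0.025, -0.0002, 0.1, -0.7, 11.2]
-0.15 [-0.0042, 0.0313, -0.0002, 0.1, -0.7, 14.1]
-0.2 [-0.0059, 0.0376, -0.0002, 0.1, -0.7, 17.0]
-0.25 [-0.008, 0.0438, -0.0002, 0.0, -0.7, 19.8]
```

```bash
cat > chk.py <<'E'
import sys
from to import *
state();o=get_obs();r=o["tcp_pos"][:2]-A;t=np.array([-r[1],r[0]])/np.linalg.norm(r)
sys.exit(1 if o["contact_force"][:2]@t>float(sys.argv[1]) else 0)
E
echo '[[[0.027,-0.0002,0.0033,0,0,0,0.0078],[0.027,-0.0004,0.0065,0,0,0,0.0156]]]' | python3 -m crank >/dev/null; python3 chk.py 10.3 &&
echo '[[[0.027,-0.0002,0.0033,0,0,0,0.0078],[0.027,-0.0004,0.0065,0,0,0,0.0156]]]' | python3 -m crank >/dev/null; python3 chk.py 10.3 &&
echo '[[[0.027,-0.0002,0.0033,0,0,0,0.0078],[0.027,-0.0004,0.0065,0,0,0,0.0156]]]' | python3 -m crank >/dev/null; python3 chk.py 10.3
```

```text
t 13.47 tcp [ 0.4573 -0.0326  0.1867] yaw [179.9  -0.8 170.7] h 0.045 r 0.1303 Ftan_ccw 8.64 Frad 1.28 Fz -0.89 w 0.0272 J [ -7. -20. 110.   0.  91. -88.]
t 13.63 tcp [ 0.4585 -0.0263  0.1867] yaw [179.9  -0.8 167.9] h -0.005 r 0.1302 Ftan_ccw 9.73 Frad 2.89 Fz -0.3 w 0.0275 J [ -7. -20. 110.   0.  91. -85.]
t 13.8 tcp [ 0.4601 -0.0199  0.1867] yaw [179.9  -0.8 165.1] h -0.055 r 0.1302 Ftan_ccw 9.14 Frad 5.3 Fz -0.09 w 0.0274 J [ -6. -20. 110.   0.  91. -81.]
```

To row units: 2.8 degrees is 0.0156.

```bash
echo '[[[0.027,-0.0002,0.0033,0,0,0,0.0078],[0.027,-0.0003,0.0065,0,0,0,0.0156]]]' | python3 -m crank >/dev/null; python3 chk.py 10.5 &&
echo '[[[0.027,0,0.0033,0,0,0,0.0078],[0.027,0,0.0065,0,0,0,0.0156]]]' | python3 -m crank >/dev/null; python3 chk.py 10.5 &&
echo '[[[0.027,0,0.0033,0,0,0,0.0078],[0.027,0,0.0065,0,0,0,0.0156]]]' | python3 -m crank >/dev/null; python3 chk.py 10.5; python3 -c "
from to import *
for h in np.arange(-.15,-.7,-.05): print(round(h,2),knob(h).tolist())"
```

```text
t 13.97 tcp [ 0.462  -0.0137  0.1867] yaw [180.   -0.8 162.3] h -0.105 r 0.1302 Ftan_ccw 9.24 Frad 3.93 Fz -0.36 w 0.0275 J [ -5. -20. 110.   0.  91. -77.]
t 14.13 tcp [ 0.4641 -0.0076  0.1867] yaw [-180.    -0.8  159.5] h -0.155 r 0.1303 Ftan_ccw 8.7 Frad 1.58 Fz -1.59 w 0.0273 J [ -4. -19. 109.   0.  91. -74.]
t 14.3 tcp [ 0.4665 -0.0015  0.1867] yaw [-179.9   -0.8  156.7] h -0.205 r 0.1303 Ftan_ccw 8.82 Frad -1.83 Fz -2.69 w 0.0272 J [ -3. -19. 109.   0.  91. -70.]
-0.15 [-0.0004, -0.0072, -0.0003, -0.0, -0.8, -2.7]
-0.2 [-0.0003, -0.0007, -0.0003, -0.1, -0.8, 0.2]
-0.25 [-0.0005, 0.0058, -0.0003, -0.1, -0.8, 3.0]
-0.3 [-0.001, 0.0123, -0.0003, -0.1, -0.8, 5.9]
-0.35 [-0.0018, 0.0188, -0.0003, -0.1, -0.8, 8.8]
-0.4 [-0.003, 0.0251, -0.0004, -0.1, -0.8, 11.6]
-0.45 [-0.0044, 0.0315, -0.0004, -0.2, -0.8, 14.5]
-0.5 [-0.0062, 0.0377, -0.0004, -0.2, -0.7, 17.4]
-0.55 [-0.0083, 0.0439, -0.0004, -0.2, -0.7, 20.2]
-0.6 [-0.0107, 0.0499, -0.0005, -0.2, -0.7, 23.1]
-0.65 [-0.0134, 0.0558, -0.0005, -0.2, -0.7, 25.9]
```

To row units: 3 degrees is 0.0167.

```bash
echo '[[[0.027,-0.0003,0.0033,0,0,0,0.0083],[0.027,-0.0005,0.006,0,0,0,0.0167]]]' | python3 -m crank >/dev/null; python3 chk.py 10.5 &&
echo '[[[0.027,-0.0002,0.0033,0,0,0,0.0078],[0.027,-0.0005,0.0065,0,0,0,0.0161]]]' | python3 -m crank >/dev/null; python3 chk.py 10.5 &&
echo '[[[0.027,-0.0002,0.0033,0,0,0,0.0078],[0.027,-0.0004,0.0065,0,0,0,0.0161]]]' | python3 -m crank >/dev/null; python3 chk.py 10.5 &&
echo '[[[0.027,-0.0001,0.0033,0,0,0,0.0078],[0.027,-0.0003,0.0065,0,0,0,0.0161]]]' | python3 -m crank >/dev/null; python3 chk.py 10.5 &&
echo '[[[0.027,-0.0001,0.0033,0,0,0,0.0078],[0.027,-0.0003,0.0065,0,0,0,0.0161]]]' | python3 -m crank >/dev/null; python3 chk.py 10.5; python3 -c "
from to import *
for h in np.arange(-.4,-.7,-.05): print(round(h,2),knob(h).tolist())"
```

```text
t 14.47 tcp [0.4691 0.0039 0.1867] yaw [-179.9   -0.8  153.7] h -0.251 r 0.1302 Ftan_ccw 9.41 Frad 0.31 Fz -1.35 w 0.0273 J [ -3. -19. 109.   0.  91. -67.]
t 14.63 tcp [0.4722 0.0096 0.1866] yaw [-179.8   -0.8  150.9] h -0.301 r 0.1302 Ftan_ccw 10.36 Frad 3.41 Fz -0.19 w 0.0273 J [ -2. -18. 109.   0.  90. -63.]
t 14.8 tcp [0.4757 0.0151 0.1867] yaw [-179.8   -0.8  148. ] h -0.351 r 0.1299 Ftan_ccw 10.44 Frad 1.95 Fz -0.55 w 0.0312 J [ -1. -18. 108.   0.  90. -59.]
t 14.97 tcp [0.4795 0.0203 0.1866] yaw [-179.8   -0.8  145.1] h -0.401 r 0.1297 Ftan_ccw 9.15 Frad -0.71 Fz -1.02 w 0.0363 J [ -1. -17. 108.   0.  90. -56.]
t 15.13 tcp [0.4835 0.0255 0.1865] yaw [-179.7   -0.8  142.1] h -0.451 r 0.1295 Ftan_ccw 9.98 Frad -1.32 Fz -0.76 w 0.0395 J [ -0. -17. 107.   0.  90. -52.]
-0.4 [0.0003, -0.0066, -0.0004, -0.3, -0.8, -3.0]
-0.45 [0.0005, -0.0001, -0.0004, -0.3, -0.8, -0.1]
-0.5 [0.0004, 0.0064, -0.0005, -0.3, -0.7, 2.8]
-0.55 [-0.0001, 0.0128, -0.0005, -0.3, -0.7, 5.6]
-0.6 [-0.0009, 0.0193, -0.0006, -0.3, -0.7, 8.5]
-0.65 [-0.002, 0.0257, -0.0006, -0.3, -0.7, 11.3]
```

The fingers are being pushed open (grip force of 5 N is too small), so hold the opening with more force and carry on slowly.

```bash
echo '[[[0.038,0,0,0,0,0,0]]]' | python3 -m crank 40 >/dev/null; python3 chk.py 11 &&
echo '[[[0.036,0,0,0,0,0,0],[0.034,0,0,0,0,0,0]]]' | python3 -m crank >/dev/null; python3 chk.py 11 &&
echo '[[[0.032,0,0,0,0,0,0],[0.03,0,0,0,0,0,0]]]' | python3 -m crank >/dev/null; python3 chk.py 11
```

```text
t 15.22 tcp [0.4838 0.0258 0.1867] yaw [-179.8   -0.7  142.1] h -0.455 r 0.1295 Ftan_ccw 4.92 Frad -1.42 Fz -1.97 w 0.0377 J [ -0. -17. 107.   0.  90. -52.]
t 15.38 tcp [0.4833 0.0255 0.1866] yaw [-179.7   -0.8  142.2] h -0.451 r 0.1296 Ftan_ccw 10.0 Frad -0.04 Fz 0.41 w 0.0348 J [ -0. -17. 107.   0.  90. -52.]
t 15.55 tcp [0.4831 0.0255 0.1866] yaw [-179.7   -0.8  142.2] h -0.449 r 0.1298 Ftan_ccw 10.99 Frad 3.99 Fz 0.57 w 0.0314 J [ -0. -17. 107.   0.  90. -52.]
```

To row units: 1.4 degrees is 0.0078.

```bash
echo '[[[0.03,0,0.0016,0,0,0,0.0039],[0.03,0,0.0032,0,0,0,0.0078]]]' | python3 -m crank >/dev/null; python3 chk.py 12 &&
echo '[[[0.03,0,0.0016,0,0,0,0.0039],[0.03,0,0.0032,0,0,0,0.0078]]]' | python3 -m crank >/dev/null; python3 chk.py 12 &&
echo '[[[0.03,-0.0001,0.0016,0,0,0,0.0039],[0.03,-0.0001,0.0032,0,0,0,0.0078]]]' | python3 -m crank >/dev/null; python3 chk.py 12 &&
echo '[[[0.03,-0.0001,0.0016,0,0,0,0.0039],[0.03,-0.0002,0.0032,0,0,0,0.0078]]]' | python3 -m crank >/dev/null; python3 chk.py 12
```

```text
t 15.72 tcp [0.485  0.0281 0.1866] yaw [-179.7   -0.8  140.8] h -0.474 r 0.1299 Ftan_ccw 11.48 Frad 3.19 Fz -1.09 w 0.0303 J [  0. -16. 107.   0.  90. -51.]
t 15.88 tcp [0.4871 0.0306 0.1866] yaw [-179.7   -0.8  139.4] h -0.499 r 0.1299 Ftan_ccw 10.8 Frad 2.21 Fz -0.77 w 0.0303 J [  0. -16. 107.   0.  90. -49.]
t 16.05 tcp [0.4892 0.033  0.1866] yaw [-179.7   -0.8  138. ] h -0.524 r 0.1299 Ftan_ccw 11.7 Frad 2.17 Fz 0.16 w 0.0302 J [  1. -16. 107.   0.  90. -47.]
t 16.22 tcp [0.4914 0.0353 0.1866] yaw [-179.6   -0.8  136.6] h -0.548 r 0.1299 Ftan_ccw 12.0 Frad 4.57 Fz 1.35 w 0.0299 J [  1. -15. 106.   0.  90. -46.]
```

To row units: 1.4 degrees is 0.0078.

```bash
echo '[[[0.03,-0.0001,0.0016,0,0,0,0.0039],[0.03,-0.0002,0.0032,0,0,0,0.0078]]]' | python3 -m crank >/dev/null; python3 chk.py 12.5 &&
echo '[[[0.03,-0.0001,0.0012,0,0,0,0.0028],[0.03,-0.0001,0.0024,0,0,0,0.0056]]]' | python3 -m crank >/dev/null; python3 chk.py 12.5
```

```text
t 16.38 tcp [0.4936 0.0376 0.1865] yaw [-179.6   -0.8  135.2] h -0.573 r 0.1299 Ftan_ccw 11.55 Frad 6.34 Fz 1.62 w 0.0301 J [  1. -15. 106.   0.  90. -44.]
t 16.55 tcp [0.4952 0.0393 0.1865] yaw [-179.6   -0.8  134.2] h -0.591 r 0.13 Ftan_ccw 12.8 Frad 5.45 Fz 2.39 w 0.0301 J [  1. -15. 106.   0.  90. -43.]
```

The force trend is at about 12.2–12.8 N, well firm. Stop, centre, open and lift off.

```bash
echo '[[[0.03,0,-0.002,0,0,0,0],[0.03,0,-0.004,0,0,0,0],[0.045,0,-0.004,0,0,0,0],[0.055,0,-0.004,0,0,0,0],[0.055,0,-0.004,0,0,0,0]]]' | python3 -m crank ; python3 -c "from to import *;state()"
echo '[[[0.055,0,-0.004,-0.02,0,0,0],[0.055,0,-0.004,-0.05,0,0,0],[0.055,0,-0.004,-0.08,0,0,0],[0.055,0.03,-0.004,-0.1,0,0,0],[0.055,0.08,-0.004,-0.1,0,0,0],[0.055,0.08,-0.004,-0.1,0,0,0],[0.055,0.08,-0.004,-0.1,0,0,0],[0.055,0.08,-0.004,-0.1,0,0,0]]]' | python3 -m crank
python3 - <<'E'
from to import *
state();snap("side");snap("top")
print({c:pts(c,"lever_tip",.2145) for c in S},[pts(c,"knob",.205) for c in S])
a=[]
for c,(u,v) in(("top",(312,205)),("side",(262,240))): a.append(cv2.resize(S[c]["image"][v-40:v+40,u-52:u+52,::-1],(390,300),interpolation=cv2.INTER_CUBIC))
cv2.imwrite("pics/end.png",np.hstack(a))
E
```

```text
t: 16.97
tcp_pos: [0.4941, 0.0366, 0.1871]
orientation: [-179.8, -0.7, 134.4]
contact_force: [-0.2, -0.6, 0.2]
width: 0.0455
finger_force: 0.0
t 16.97 tcp [0.4941 0.0366 0.1871] yaw [-179.8   -0.7  134.4] h -0.57 r 0.1289 Ftan_ccw 0.59 Frad -0.27 Fz 0.16 w 0.0455 J [  1. -15. 106.   0.  90. -43.]
t: 17.63
tcp_pos: [0.4364, 0.0901, 0.288]
orientation: [-179.8, -0.7, 134.5]
contact_force: [-0.0, -1.1, -0.3]
width: 0.0552
finger_force: 0.0
t 17.63 tcp [0.4364 0.0901 0.288 ] yaw [-179.8   -0.7  134.5] h -0.558 r 0.2075 Ftan_ccw 0.82 Frad -0.78 Fz -0.27 w 0.0552 J [  8. -23. 103.   0. 101. -36.]
{'side': [(0.63, array([268.3, 248.5]), array([ 0.614 , -0.0994,  0.2145]))], 'top': [(0.63, array([335.9, 183.3]), array([ 0.6107, -0.1069,  0.2145])), (0.3, array([248.7, 192.9]), array([0.5842, 0.1374, 0.2145]))]} [[(0.86, array([255.9, 209.4]), array([0.494 , 0.0266, 0.205 ]))], [(0.7, array([284. , 224.3]), array([0.4964, 0.0388, 0.205 ]))]]
```

View pics/end.png

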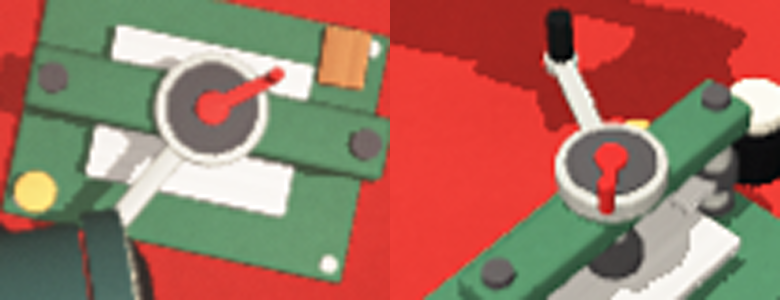

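The final picture shows the gripper clear, the knob at (560,35) in the side half and the red post at (607,200), about -0.38 rad relative to the handle. The bystanders in view have not moved. Handing in.

```bash
echo '[[[0.055,0,0,0,0,0,0],[0.055,0,0,0,0,0,0],[0.055,0,0,0,0,0,0]]]' | python3 -m crank >/dev/null; python3 -c "from rig import *;print(hand_in())"
```

```text
the job is handed in; nothing more can be done
None
```

I handed the job in with the lever over to tighten, the handle free-wheeled past 0.55 rad, and the platen wound down until the knob force reached about 12–13 N (roughly 170–220 N pressing, judged from knob force only); the gripper is clear, and the judge's result was not shown.

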